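# Peg the joint and score its seam

### The job

Dry-fit the joint on the bench: take every dowel peg out of the dark peg block and push each one fully home through a hole of its own in the rail. When all the pegs are in, pick up the awl and run its point slowly and steadily (a few centimetres a second) along the seam in the corner between thin panel and rail, from the left end to the right, then lay the awl in the tool tray, leaving everything else on the bench alone.

Things in the scene. Friction and masses are not known exactly. Their poses are not given: they have to be found in the camera images.
- peg1_mid (a point): centre of a plain wooden dowel peg, 16 mm thick and 100 mm long (so 50 mm above its foot and 50 mm below its top), its z axis along the peg; at the start it stands loose in the fixed dark wooden peg block (222 x 50 x 40 mm high, five 19 mm holes 30 mm deep in a row, 45 mm apart), its foot 10 mm above the bench, 70 mm of it proud of the block. Three to five pegs are there (an absent one has no pose).
- peg2_mid (a point): centre of a plain wooden dowel peg, 16 mm thick and 100 mm long (so 50 mm above its foot and 50 mm below its top), its z axis along the peg; at the start it stands loose in the fixed dark wooden peg block (222 x 50 x 40 mm high, five 19 mm holes 30 mm deep in a row, 45 mm apart), its foot 10 mm above the bench, 70 mm of it proud of the block. Three to five pegs are there (an absent one has no pose).
- peg3_mid (a point): centre of a plain wooden dowel peg, 16 mm thick and 100 mm long (so 50 mm above its foot and 50 mm below its top), its z axis along the peg; at the start it stands loose in the fixed dark wooden peg block (222 x 50 x 40 mm high, five 19 mm holes 30 mm deep in a row, 45 mm apart), its foot 10 mm above the bench, 70 mm of it proud of the block. Three to five pegs are there (an absent one has no pose).
- peg4_mid (a point): centre of a plain wooden dowel peg, 16 mm thick and 100 mm long (so 50 mm above its foot and 50 mm below its top), its z axis along the peg; at the start it stands loose in the fixed dark wooden peg block (222 x 50 x 40 mm high, five 19 mm holes 30 mm deep in a row, 45 mm apart), its foot 10 mm above the bench, 70 mm of it proud of the block. Three to five pegs are there (an absent one has no pose).
- peg5_mid (a point): centre of a plain wooden dowel peg, 16 mm thick and 100 mm long (so 50 mm above its foot and 50 mm below its top), its z axis along the peg; at the start it stands loose in the fixed dark wooden peg block (222 x 50 x 40 mm high, five 19 mm holes 30 mm deep in a row, 45 mm apart), its foot 10 mm above the bench, 70 mm of it proud of the block. Three to five pegs are there (an absent one has no pose).
- hole1 (a point): centre of the mouth of a round 18.5 mm hole (chamfered 2 mm), bored straight down right through the fixed 45 mm thick rail to the bench. x, y axes as joint_work. A peg fully home stands on the bench, its centre 5 mm above the mouth, 55 mm of it proud. Five holes in a row, 45 mm apart, hole1 the leftmost; any peg may go in any hole.
- hole2 (a point): centre of the mouth of a round 18.5 mm hole (chamfered 2 mm), bored straight down right through the fixed 45 mm thick rail to the bench. x, y axes as joint_work. A peg fully home stands on the bench, its centre 5 mm above the mouth, 55 mm of it proud. Five holes in a row, 45 mm apart, hole1 the leftmost; any peg may go in any hole.
- hole3 (a point): centre of the mouth of a round 18.5 mm hole (chamfered 2 mm), bored straight down right through the fixed 45 mm thick rail to the bench. x, y axes as joint_work. A peg fully home stands on the bench, its centre 5 mm above the mouth, 55 mm of it proud. Five holes in a row, 45 mm apart, hole1 the leftmost; any peg may go in any hole.
- hole4 (a point): centre of the mouth of a round 18.5 mm hole (chamfered 2 mm), bored straight down right through the fixed 45 mm thick rail to the bench. x, y axes as joint_work. A peg fully home stands on the bench, its centre 5 mm above the mouth, 55 mm of it proud. Five holes in a row, 45 mm apart, hole1 the leftmost; any peg may go in any hole.
- hole5 (a point): centre of the mouth of a round 18.5 mm hole (chamfered 2 mm), bored straight down right through the fixed 45 mm thick rail to the bench. x, y axes as joint_work. A peg fully home stands on the bench, its centre 5 mm above the mouth, 55 mm of it proud. Five holes in a row, 45 mm apart, hole1 the leftmost; any peg may go in any hole.
- joint_work: the work, fixed to the bench: a rail of light wood 80 x 222 x 45 mm high (with the holes along its middle) and, butted against its near edge, a thinner panel 72 mm deep x 222 mm x 25 mm high. Origin on the bench under the seam's middle; x points away from the robot, from panel to rail, y to the left along the seam, z up. The holes lie 40 mm beyond the seam.
- seam1 (a point): point 1 of 7 along the seam, the inner corner where the panel's top (25 mm above the bench) meets the rail's near face (20 mm high step); points 30 mm apart, seam1 near the left end, seam7 near the right end; each 2 mm above the panel and 2 mm in front of the rail
- seam2 (a point): point 2 of 7 along the seam, the inner corner where the panel's top (25 mm above the bench) meets the rail's near face (20 mm high step); points 30 mm apart, seam1 near the left end, seam7 near the right end; each 2 mm above the panel and 2 mm in front of the rail
- seam3 (a point): point 3 of 7 along the seam, the inner corner where the panel's top (25 mm above the bench) meets the rail's near face (20 mm high step); points 30 mm apart, seam1 near the left end, seam7 near the right end; each 2 mm above the panel and 2 mm in front of the rail
- seam4 (a point): point 4 of 7 along the seam, the inner corner where the panel's top (25 mm above the bench) meets the rail's near face (20 mm high step); points 30 mm apart, seam1 near the left end, seam7 near the right end; each 2 mm above the panel and 2 mm in front of the rail
- seam5 (a point): point 5 of 7 along the seam, the inner corner where the panel's top (25 mm above the bench) meets the rail's near face (20 mm high step); points 30 mm apart, seam1 near the left end, seam7 near the right end; each 2 mm above the panel and 2 mm in front of the rail
- seam6 (a point): point 6 of 7 along the seam, the inner corner where the panel's top (25 mm above the bench) meets the rail's near face (20 mm high step); points 30 mm apart, seam1 near the left end, seam7 near the right end; each 2 mm above the panel and 2 mm in front of the rail
- seam7 (a point): point 7 of 7 along the seam, the inner corner where the panel's top (25 mm above the bench) meets the rail's near face (20 mm high step); points 30 mm apart, seam1 near the left end, seam7 near the right end; each 2 mm above the panel and 2 mm in front of the rail
- awl_mid (a point): centre of the awl's handle: wooden, square with rounded edges, 90 x 26 x 26 mm; x axis along the awl towards its point. The loose scratch awl (70 g) lies on the bench, its axis 13 mm up; ahead of the handle a 16 mm brass ferrule, then a 6 mm steel shank
- awl_tip (a point): the awl's point, 105 mm ahead of the handle's centre along its x axis
- awl: the same awl; origin 13 mm under the handle's centre, x axis towards the point
- tool_tray: fixed open tool tray of plywood, 110 x 220 x 20 mm high, walls and floor 6 mm thick; origin at the centre of its underside, long side along its y, at the right near side of the bench. Empty at the start
- tape: yellow tape measure, 62 x 69 x 35 mm, a bystander; origin under its centre
- glue: white glue bottle with red nozzle, 45 x 62 x 178 mm, a bystander standing at the back; origin under its centre

How it is judged (in metres and radians):
On the way, in this order (a step that is already met when the one before it is completed fails the run):
1. every peg present stands fully home in a hole of the rail (((horizontal distance between peg1_mid and hole1 below 0.006 m and z of peg1_mid in the frame of hole1 between 0 and 0.01 m) or (horizontal distance between peg1_mid and hole2 below 0.006 m and z of peg1_mid in the frame of hole2 between 0 and 0.01 m) or (horizontal distance between peg1_mid and hole3 below 0.006 m and z of peg1_mid in the frame of hole3 between 0 and 0.01 m) or (horizontal distance between peg1_mid and hole4 below 0.006 m and z of peg1_mid in the frame of hole4 between 0 and 0.01 m) or (horizontal distance between peg1_mid and hole5 below 0.006 m and z of peg1_mid in the frame of hole5 between 0 and 0.01 m)) and angle between each of peg1_mid, peg2_mid, peg3_mid, peg4_mid, peg5_mid's own z axis and vertical below 0.15 rad and ((horizontal distance between peg2_mid and hole1 below 0.006 m and z of peg2_mid in the frame of hole1 between 0 and 0.01 m) or (horizontal distance between peg2_mid and hole2 below 0.006 m and z of peg2_mid in the frame of hole2 between 0 and 0.01 m) or (horizontal distance between peg2_mid and hole3 below 0.006 m and z of peg2_mid in the frame of hole3 between 0 and 0.01 m) or (horizontal distance between peg2_mid and hole4 below 0.006 m and z of peg2_mid in the frame of hole4 between 0 and 0.01 m) or (horizontal distance between peg2_mid and hole5 below 0.006 m and z of peg2_mid in the frame of hole5 between 0 and 0.01 m)) and ((horizontal distance between peg3_mid and hole1 below 0.006 m and z of peg3_mid in the frame of hole1 between 0 and 0.01 m) or (horizontal distance between peg3_mid and hole2 below 0.006 m and z of peg3_mid in the frame of hole2 between 0 and 0.01 m) or (horizontal distance between peg3_mid and hole3 below 0.006 m and z of peg3_mid in the frame of hole3 between 0 and 0.01 m) or (horizontal distance between peg3_mid and hole4 below 0.006 m and z of peg3_mid in the frame of hole4 between 0 and 0.01 m) or (horizontal distance between peg3_mid and hole5 below 0.006 m and z of peg3_mid in the frame of hole5 between 0 and 0.01 m)) and ((horizontal distance between peg4_mid and hole1 below 0.006 m and z of peg4_mid in the frame of hole1 between 0 and 0.01 m) or (horizontal distance between peg4_mid and hole2 below 0.006 m and z of peg4_mid in the frame of hole2 between 0 and 0.01 m) or (horizontal distance between peg4_mid and hole3 below 0.006 m and z of peg4_mid in the frame of hole3 between 0 and 0.01 m) or (horizontal distance between peg4_mid and hole4 below 0.006 m and z of peg4_mid in the frame of hole4 between 0 and 0.01 m) or (horizontal distance between peg4_mid and hole5 below 0.006 m and z of peg4_mid in the frame of hole5 between 0 and 0.01 m)) and ((horizontal distance between peg5_mid and hole1 below 0.006 m and z of peg5_mid in the frame of hole1 between 0 and 0.01 m) or (horizontal distance between peg5_mid and hole2 below 0.006 m and z of peg5_mid in the frame of hole2 between 0 and 0.01 m) or (horizontal distance between peg5_mid and hole3 below 0.006 m and z of peg5_mid in the frame of hole3 between 0 and 0.01 m) or (horizontal distance between peg5_mid and hole4 below 0.006 m and z of peg5_mid in the frame of hole4 between 0 and 0.01 m) or (horizontal distance between peg5_mid and hole5 below 0.006 m and z of peg5_mid in the frame of hole5 between 0 and 0.01 m))), for 0.3 s.
2. the awl's point passes seam point 1 of 7 slowly (within 10 mm of it for 0.2 s, under 60 mm/s) (distance between awl_tip and seam1 below 0.01 m and linear speed of awl below 0.06 m/s), for 0.2 s.
3. the awl's point passes seam point 2 of 7 slowly (within 10 mm of it for 0.2 s, under 60 mm/s) (distance between awl_tip and seam2 below 0.01 m and linear speed of awl below 0.06 m/s), for 0.2 s.
4. the awl's point passes seam point 3 of 7 slowly (within 10 mm of it for 0.2 s, under 60 mm/s) (distance between awl_tip and seam3 below 0.01 m and linear speed of awl below 0.06 m/s), for 0.2 s.
5. the awl's point passes seam point 4 of 7 slowly (within 10 mm of it for 0.2 s, under 60 mm/s) (distance between awl_tip and seam4 below 0.01 m and linear speed of awl below 0.06 m/s), for 0.2 s.
6. the awl's point passes seam point 5 of 7 slowly (within 10 mm of it for 0.2 s, under 60 mm/s) (distance between awl_tip and seam5 below 0.01 m and linear speed of awl below 0.06 m/s), for 0.2 s.
7. the awl's point passes seam point 6 of 7 slowly (within 10 mm of it for 0.2 s, under 60 mm/s) (distance between awl_tip and seam6 below 0.01 m and linear speed of awl below 0.06 m/s), for 0.2 s.
8. the awl's point passes seam point 7 of 7 slowly (within 10 mm of it for 0.2 s, under 60 mm/s) (distance between awl_tip and seam7 below 0.01 m and linear speed of awl below 0.06 m/s), for 0.2 s.
At the end, for the whole second after the job is handed in: Every peg present stands upright in a rail hole, within 6 mm of its axis, its centre at most 10 mm above the mouth (home is 5); the awl is at rest in the tray, its handle centre within 45 mm across and 80 mm along of the tray centre, under 30 mm above the tray underside (all of step 1 and x of awl_mid in the frame of tool_tray between -0.045 and 0.045 m and y of awl_mid in the frame of tool_tray between -0.08 and 0.08 m and z of awl_mid in the frame of tool_tray below 0.03 m and linear speed of awl below 0.02 m/s); the robot touches nothing.
It fails at once if a bystander (tape measure, glue bottle) is moved more than 40 mm (distance of any of tape, glue from where it was at the start of the episode above 0.04 m).
Of peg1, peg2, peg3, peg4, peg5 only 3 to 5 are there at a start; the rules pass over those that are not, and their reading is None.
At some moment in a run one of awl may be knocked a few centimetres aside while the robot is not near it.
It also fails if it takes over 210 s, if anything falls off the work surface, if the arm or the gripper's body presses on something with over 40 N, if the wrist force passes 120 N, or if a joint passes its speed limit or range.

### The arm

A 7-joint arm with a two-finger parallel gripper is mounted at the origin on a cart in front of the work surface, level with it; the furniture and walls round the work are solid. World frame = base frame: x ahead of the robot, y to its left, z up, the work surface at z = 0. Lengths are in m, angles in degrees, forces in N, time in s.
With the tool pointing down it reaches from about 0.425 to 0.875 m from the base axis. Payload 4.7 kg.
Tool frame: the origin (TCP) lies at the very end of the fingers, on their centre line; the grasp point (between the pads) lies 19 mm behind it; z points along the fingers, y is the line along which they close (so a half turn about z gives the same grasp; the last joint's range is limited). The gripper opens to 87 mm and grips with 3 to 60 N. Pads are 19 mm wide; open, the fingers measure 117 mm over their backs; the gripper's body (75 mm by 190 mm) begins 51 mm behind the grasp point.
Start: joints at [-67.088, 18.392, -4.016, 83.108, 1.295, 78.541, -3.26], TCP at [0.245, 0.602, 0.223] pointing down, gripper open.
Joint ranges: [-163.93, 163.93], [-17.29, 119.83], [-79.2, 71.16], [3.27, 140.29], [-89.18, 269.18], [5.43, 117.66], [-154.24, 154.24]. Speed limits (degrees/s): [147.25, 147.25, 180, 180, 180, 180, 180].

### API

Orientations are given as [roll, pitch, yaw] about the fixed x, y, z axes, in that order (R = Rz(yaw) Ry(pitch) Rx(roll)).
In Python, from cell import get_obs, read_camera, sign_off, silhouettes gives the robot as it stands.
- The arm moves only by the tool play_rows, never from a script. Its argument "steps" is a list that holds one entry, the list of rows, each a list of 7 numbers: the shift along the tool's x, y, z in m, then the turn, a rotation vector about the tool's x, y, z in rad, then the finger opening in m, from 0 to 0.087. A call has 1 to 12 rows; each row shifts and turns the commanded pose from where the row before left it, along the tool's axes as they then stand; what a row does not reach is not made up. A row lasts 1/10 s, in which the tool goes at most 50 mm and 8.59 degrees, less where a joint would pass 70% of its speed; a pose out of reach is approached as far as the arm can. A call is refused whole if a number of a shift passes 0.05 or a number of a turn 0.15, either way. A call with a gripper value outside its range is refused whole. The fingers move at their own pace and stop on an object; "force" is the grip in N (left out, the last holds). Time passes only in rows, so rows that do not move let the fingers close. It gives the time, the measured TCP pose, the force, the opening and the grip force at its end, in the units of the state.
- get_obs(): the state, without advancing time (a new reading comes with each control period).
- read_camera(name): name is "scene" or "top"; returns a dict with "frame" (384x512x3 uint8, red, green, blue), "intrinsics" (3x3 intrinsics, pixels), "view" (4x4, takes a point from world to camera coordinates). Camera axes: x right, y up, looking along -z (the intrinsics and any distortion apply to the point x, -y, -z); pixel columns grow to the right and rows downward; lengths in m; the calibration is good to about 2 mm. A picture is of the moment at which its call begins. There is no depth.
- sign_off(): hands the job in; it is judged then, once.
Trained networks look in the newest picture that a camera, given by its name, has taken for a name from the list of things; names that differ only in an ending like _2 or _b are one class to them, and where a whole thing is asked for, a point or a joint stands for the part that bears it (a point fixed in the world has none). Each returns a list of dicts, best first, with "p" (0 to 1); they miss things now and then, are a little off and sometimes report something else, mostly with a low value. They report only what shows in the picture. A call takes as long as a camera call.
- silhouettes(camera, name): "pixels" (384x512 bool, what is visible of it) and "extent" ([left, top, right, bottom] in pixels, round what is visible of it).
The state is a dict: "time_s": time; "qpos": joint angles; "joint_velocities": joint speeds; "effort": joint torques, N m; "tool_pos": TCP position; "tool_rot": TCP orientation; "force": force on the tool from outside, world axes, zero at the start; "wrist_torque": the same for the moment, N m; "grip_width": finger opening in m; "grasp_force": force on a finger pad.
Only numpy, scipy, OpenCV 4.12 (cv2) and the standard library are available. Lean on these libraries where they do the work, as an engineer would, in place of code of your own. Each camera call takes 0.05 s, during which the arm holds its last target. There are 200 camera calls.

## Working session

There is one attempt and no reset: what is moved stays moved. The work goes in short steps, Python scripts to look and compute and a tool call to move; the robot and the scene stay as the last step left them, time stands still between calls to the robot, and variables do not carry over. Pictures are saved under pics/ and viewed, at most 14 in all, crops included, and the job is handed in when it is done.

Besides the shell and the picture viewer there is one more tool, called after "Call:" by a JSON object that holds its "method" and its "body", one argument or row to a line. play_rows: Moves the arm, as the interface text tells. Its arguments: {"type":"object","properties":{"steps":{"type":"array","items":{"type":"array","items":{"type":"array","items":{"type":"number"}}}},"force":{"type":"number"}},"required":["steps"]}

```bash
ls; mkdir -p pics
cat > h.py <<'E'
import numpy as np, cv2
from cell import *
def cam(n):
    c=read_camera(n); return c['frame'],np.array(c['intrinsics']),np.array(c['view'])
def ray(K,V,u,v,z):
    d=np.linalg.inv(K)@np.array([u,v,1.]); d=np.array([d[0],-d[1],-d[2]])
    R=V[:3,:3];o=-R.T@V[:3,3];w=R.T@d
    return o+w*(z-o[2])/w[2]
def proj(K,V,p):
    q=V[:3,:3]@np.array(p)+V[:3,3]; s=K@np.array([q[0],-q[1],-q[2]]); return s[:2]/s[2]
E
python3 - <<'E'
from h import *
ob=get_obs(); print(ob['tool_pos'],ob['tool_rot'],ob['time_s'])
for n in('scene','top'):
    f,K,V=cam(n); cv2.imwrite(f'pics/{n}0.png',cv2.resize(f[:,:,::-1],(800,600),interpolation=cv2.INTER_CUBIC)); print(n,K.tolist(),V.round(4).tolist())
    for t in('peg1_mid','joint_work','awl','tool_tray','tape','glue'):
        for s in silhouettes(n,t)[:6]:
            ys,xs=np.nonzero(s['pixels']); print(t,round(s['p'],2),s['extent'],xs.mean().round(1),ys.mean().round(1),len(xs))
E
```

```text
pics
[0.24443852 0.60169087 0.2214616 ] [-1.79890763e+02  7.30968884e-03  1.57898340e+02] 0.0
scene [[469.9914438714725, 0.0, 256.58172472271934], [0.0, 469.9914438714725, 195.6025601641272], [0.0, 0.0, 1.0]] [[0.7766, -0.63, 0.0043, -0.4202], [0.4837, 0.6005, 0.6368, -0.3691], [-0.4037, -0.4924, 0.771, -1.211], [0.0, 0.0, 0.0, 1.0]]
peg1_mid 0.56 [237.7, 235.0, 239.3, 255.1] 238.3 245.4 100
joint_work 0.87 [272.6, 227.3, 364.5, 313.5] 319.1 269.3 4433
awl 0.81 [193.2, 180.2, 219.6, 204.2] 206.4 193.4 241
awl 0.74 [271.6, 226.9, 366.0, 316.8] 318.5 269.2 4487
tool_tray 0.78 [252.8, 291.3, 340.8, 380.4] 295.8 334.7 3770
tool_tray 0.71 [273.4, 223.6, 369.0, 316.2] 318.8 269.4 4409
tool_tray 0.38 [210.6, 202.1, 218.3, 225.6] 212.9 213.8 101
tape 0.66 [136.6, 145.0, 161.1, 165.5] 148.1 154.2 349
tape 0.29 [271.9, 223.4, 363.3, 311.0] 318.4 268.9 4368
tape 0.16 [191.3, 176.3, 228.1, 205.3] 206.1 193.1 278
glue 0.58 [355.7, 197.1, 378.7, 243.5] 366.6 221.7 733
glue 0.37 [271.2, 227.1, 364.9, 311.6] 318.6 269.1 4415
glue 0.27 [191.4, 183.9, 219.0, 205.2] 204.9 194.3 234
top [[373.6513732459352, 0.0, 249.24287798859936], [0.0, 373.6513732459352, 187.43616174841506], [0.0, 0.0, 1.0]] [[0.0064, -0.9997, 0.0241, 0.0307], [0.9961, 0.0085, 0.0877, -0.5885], [-0.0879, 0.0234, 0.9959, -1.1736], [0.0, 0.0, 0.0, 1.0]]
awl 0.79 [192.4, 185.7, 201.0, 235.4] 194.6 212.6 281
tool_tray 0.65 [322.1, 226.2, 392.7, 260.0] 357.3 243.1 2293
tool_tray 0.61 [189.8, 189.0, 203.0, 230.7] 194.7 213.1 286
tape 0.98 [97.9, 221.1, 127.3, 245.0] 111.1 231.0 467
tape 0.61 [189.8, 195.9, 199.5, 232.4] 194.7 213.8 243
glue 0.88 [315.8, 109.3, 339.0, 138.1] 326.9 125.2 415
```

View pics/scene0.png

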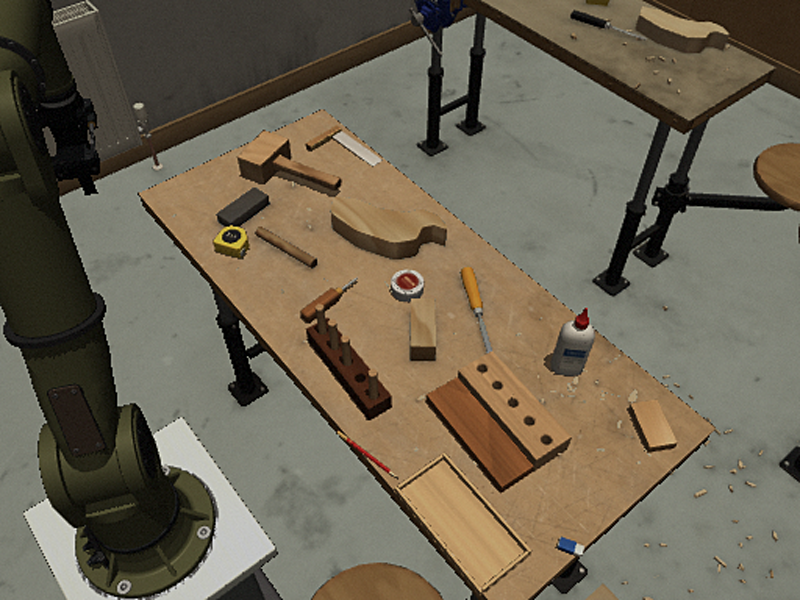

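View pics/top0.png

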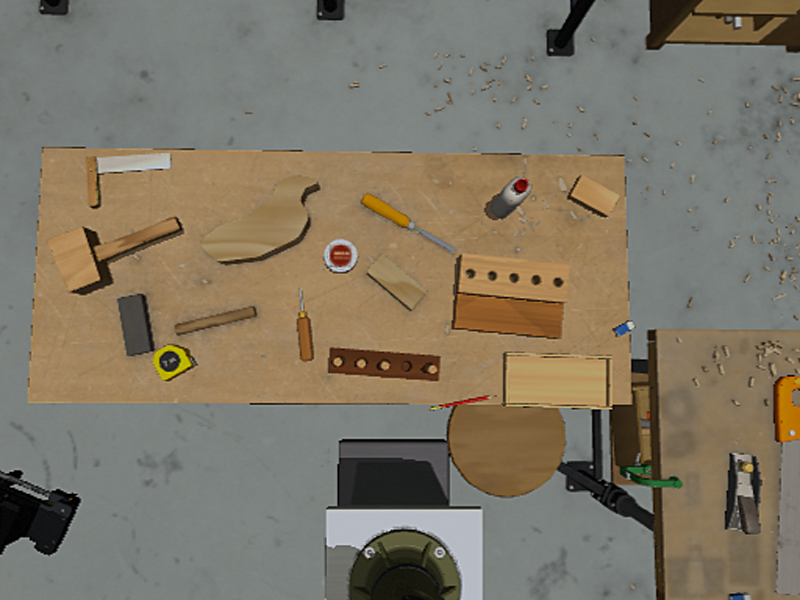

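The pictures show four pegs in block holes 1, 2, 3 and 5, seen from the top at view (338,362) to (432,368). The rail holes run (471,273) to (558,282), the awl handle is at (305,335) with its tip up at (301,292), and the tray is at (557,380).

```bash
cat >> h.py <<'E'
def blobs(f,box,thr,dark=True,amin=6,amax=120):
    l,t,r,b=box; g=cv2.cvtColor(f,cv2.COLOR_RGB2GRAY)[t:b,l:r].astype(float)
    m=((g<thr) if dark else (g>thr)).astype(np.uint8)
    n,lab,st,_=cv2.connectedComponentsWithStats(m); o=[]
    for i in range(1,n):
        if amin<=st[i,4]<=amax:
            ys,xs=np.nonzero(lab==i); w=abs(thr-g[ys,xs])+1
            o.append(((xs*w).sum()/w.sum()+l,(ys*w).sum()/w.sum()+t,st[i,4]))
    return np.array(o)
E
python3 - <<'E'
from h import *
C={n:cam(n) for n in('scene','top')}
np.savez('c.npz',**{n+k:C[n][i] for n in C for i,k in enumerate('fKV')})
f,K,V=C['top']
for thr in(60,80):
  B=blobs(f,(292,164,366,188),thr); print(thr,[(b.round(1).tolist(),ray(K,V,b[0],b[1],.045)[:2].round(4).tolist()) for b in B])
f,K,V=C['scene']
for thr in(60,80):
  B=blobs(f,(297,228,362,290),thr); print(thr,[(b.round(1).tolist(),ray(K,V,b[0],b[1],.045)[:2].round(4).tolist()) for b in B])
f,K,V=C['top']
a=cv2.resize(f[164:248,186:290,::-1],None,fx=5,fy=5,interpolation=cv2.INTER_CUBIC)
b=cv2.resize(C['scene'][0][176:272,186:256,::-1],None,fx=3.9,fy=4.375,interpolation=cv2.INTER_CUBIC)
im=np.zeros((420,800,3),np.uint8); im[:,:520]=a; im[:420,525:525+b.shape[1]]=b[:420,:275]
cv2.imwrite('pics/crop1.png',im)
E
```

```text
60 [([292.8, 177.2, 38.0], [0.6204, -0.1026]), ([301.0, 174.1, 16.0], [0.6306, -0.1285]), ([314.9, 175.5, 15.0], [0.6263, -0.1728]), ([328.8, 177.0, 18.0], [0.6222, -0.2174]), ([342.7, 178.6, 21.0], [0.6173, -0.2619]), ([356.8, 179.9, 19.0], [0.6135, -0.3068])]
80 [([292.9, 175.9, 54.0], [0.6246, -0.1027]), ([300.9, 174.3, 25.0], [0.6298, -0.1284]), ([314.9, 175.8, 23.0], [0.6256, -0.1728]), ([328.7, 177.1, 27.0], [0.6217, -0.217]), ([342.8, 178.6, 27.0], [0.6173, -0.2621]), ([356.8, 180.0, 26.0], [0.6133, -0.3068])]
60 [([353.9, 233.6, 96.0], [0.7357, -0.21]), ([308.6, 235.6, 24.0], [0.6281, -0.1322]), ([318.2, 246.3, 24.0], [0.624, -0.1767]), ([328.1, 257.6, 27.0], [0.6196, -0.2213]), ([338.7, 269.3, 27.0], [0.6156, -0.2666]), ([349.5, 281.2, 27.0], [0.6119, -0.3109]), ([298.8, 286.7, 23.0], [0.494, -0.2372]), ([357.6, 287.1, 39.0], [0.6159, -0.3371])]
80 [([308.5, 235.5, 29.0], [0.628, -0.1317]), ([318.1, 246.3, 28.0], [0.6239, -0.1763]), ([328.1, 257.4, 32.0], [0.6198, -0.2209]), ([338.6, 269.2, 31.0], [0.6156, -0.2661]), ([349.3, 281.1, 37.0], [0.6116, -0.3106]), ([298.8, 286.7, 25.0], [0.4939, -0.2372]), ([357.5, 287.0, 41.0], [0.6157, -0.3368]), ([315.0, 286.9, 20.0], [0.5273, -0.2648])]
```

View pics/crop1.png

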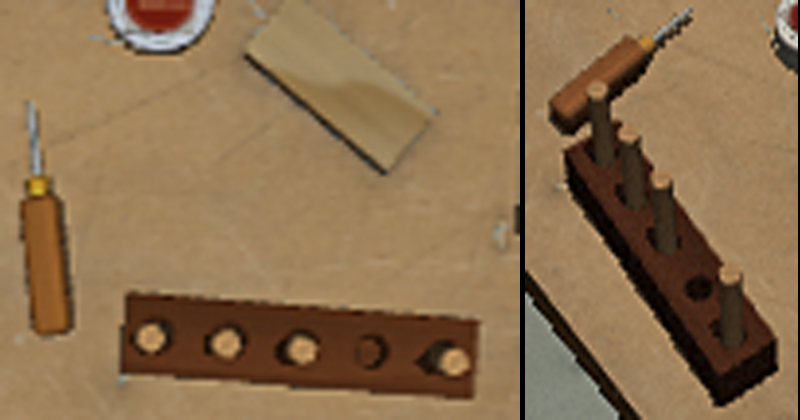

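The crop shows peg tops at crop (152,337), (227,342), (301,349) and (453,359). The fourth block hole is empty, and the awl points away from the robot.

Run:
```python
from h import *
c=np.load('c.npz')
f,K,V=c['topf'],c['topK'],c['topV']
for n,box in(('top',(210,222,284,246)),('scene',(196,188,256,260))):
  f,K,V=c[n+'f'],c[n+'K'],c[n+'V']
  for thr in (110,130):
    B=blobs(f,box,thr,False,5,60); print(n,thr,[(b.round(1).tolist(),ray(K,V,b[0],b[1],.11)[:2].round(4).tolist()) for b in B])
f,K,V=c['topf'],c['topK'],c['topV']
print('glue',ray(K,V,319,131,0.0),'tray',ray(K,V,357.3,243.1,.01),[ray(K,V,u,v,.02)[:2].round(3).tolist() for u,v in((322.1,226.2),(392.7,260))])
print('awl',[ray(K,V,u/5+186,v/5+164,.013)[:2].round(4).tolist() for u,v in((47,265),(30,103),(39,187),(52,333))])
K,V=c['sceneK'],c['sceneV']
print('awl',[ray(K,V,(u-525)/3.9+186,v/4.375+176,.013)[:2].round(4).tolist() for u,v in((601,83),(690,12),(645,44))])
```

```text
top 110 [([210.0, 225.0, 7.0], [0.4687, 0.1521]), ([215.7, 231.2, 20.0], [0.4507, 0.1351]), ([230.9, 232.3, 20.0], [0.4475, 0.0904]), ([246.2, 233.6, 18.0], [0.444, 0.0453]), ([276.5, 236.0, 22.0], [0.4376, -0.0443])]
top 130 [([215.6, 231.2, 18.0], [0.4505, 0.1353]), ([230.8, 232.5, 18.0], [0.4471, 0.0905]), ([246.2, 233.6, 17.0], [0.4442, 0.0452]), ([276.4, 236.0, 16.0], [0.4375, -0.0441])]
scene 110 [([199.3, 189.9, 40.0], [0.4532, 0.161]), ([204.2, 196.0, 15.0], [0.4509, 0.1327]), ([198.9, 206.7, 17.0], [0.4164, 0.1095]), ([196.9, 257.2, 13.0], [0.3158, -0.027])]
scene 130 [([200.0, 189.7, 35.0], [0.4553, 0.1603]), ([204.4, 196.4, 7.0], [0.4505, 0.1312]), ([199.0, 206.8, 16.0], [0.4164, 0.1092]), ([197.2, 256.6, 6.0], [0.3175, -0.026])]
glue [ 0.7815938 -0.197122   0.       ] tray [ 0.41212268 -0.31563317  0.01      ] [[0.466, -0.2], [0.36, -0.426]]
awl [[0.4927, 0.207], [0.597, 0.22], [0.5427, 0.2131], [0.4493, 0.203]]
awl [[0.4965, 0.2044], [0.5949, 0.2141], [0.5467, 0.2122]]
```

Call:
{"method": "play_rows", "body": {
  "steps": [
    [[0,0,0,0,0,0.148,0.05],[0,0,0,0,0,0.148,0.05],[0,0,0,0,0,0.148,0.05],[0,0,0,0,0,0.148,0.05],[0,0,0,0,0,0.148,0.05],[0,0,0,0,0,0.148,0.05],[0,0,0,0,0,0.148,0.05],[0,0,0,0,0,0.149,0.05],[0,0,0,0,0,0,0.05]]
  ],
  "force": 25
}}

```text
time_s: 1.7
tool_pos: [0.2446, 0.6023, 0.2226]
tool_rot: [180.0, -0.0, 90.0]
force: [0.2, -1.0, 0.4]
grip_width: 0.0501
grasp_force: 0.0
```

Call:
{"method": "play_rows", "body": {
  "steps": [
    [[-0.039,0.017,0,0,0,0,0.05],[-0.039,0.017,0,0,0,0,0.05],[-0.039,0.017,0,0,0,0,0.05],[-0.039,0.017,0,0,0,0,0.05],[-0.039,0.017,0,0,0,0,0.05],[-0.039,0.017,0,0,0,0,0.05],[-0.039,0.017,0,0,0,0,0.05],[-0.039,0.017,0,0,0,0,0.05],[-0.039,0.017,0,0,0,0,0.05],[-0.039,0.017,0,0,0,0,0.05],[-0.039,0.017,0,0,0,0,0.05],[-0.0015,0.002,0,0,0,0,0.05]]
  ]
}}

```text
time_s: 2.9
tool_pos: [0.436, 0.1656, 0.2232]
tool_rot: [179.9, 0.0, 89.7]
force: [-0.4, 0.6, 0.3]
grip_width: 0.0499
grasp_force: 0.0
```

Call:
{"method": "play_rows", "body": {
  "steps": [
    [[-0.0375,0.0165,0,0,0,0,0.05],[0,0,0,0,0,0,0.05],[0,0,0,0,0,0,0.05],[0,0,0,0,0,0,0.05]]
  ]
}}

```text
time_s: 3.3
tool_pos: [0.4497, 0.1355, 0.2226]
tool_rot: [-180.0, -0.0, 90.2]
force: [-0.4, 0.1, -0.9]
grip_width: 0.05
grasp_force: 0.0
```

Call:
{"method": "play_rows", "body": {
  "steps": [
    [[-0.001,0,0.025,0,0,0,0.05],[0,0,0.025,0,0,0,0.05],[0,0,0.025,0,0,0,0.05],[0,0,0.025,0,0,0,0.05],[0,0,0.025,0,0,0,0.05],[0,0,0.025,0,0,0,0.05],[0,0,0.002,0,0,0,0.05],[0,0,0,0,0,0,0.05],[0,0,0,0,0,0,0.0]]
  ]
}}

```text
time_s: 4.2
tool_pos: [0.451, 0.1342, 0.0718]
tool_rot: [179.9, -0.1, 90.1]
force: [0.2, -0.9, -0.2]
grip_width: 0.0465
grasp_force: 0.0
```

Call:
{"method": "play_rows", "body": {
  "steps": [
    [[0,0,0,0,0,0,0],[0,0,0,0,0,0,0],[0,0,0,0,0,0,0],[0,0,0,0,0,0,0]]
  ]
}}

```text
time_s: 4.6
tool_pos: [0.4504, 0.1333, 0.0709]
tool_rot: [180.0, -0.0, 90.0]
force: [0.2, 0.1, 0.5]
grip_width: 0.0177
grasp_force: 0.0
```

Call:
{"method": "play_rows", "body": {
  "steps": [
    [[0,0,0,0,0,0,0],[0,0,0,0,0,0,0],[0,0,0,0,0,0,0]]
  ]
}}

```text
time_s: 4.9
tool_pos: [0.4503, 0.1333, 0.0708]
tool_rot: [180.0, -0.0, 90.0]
force: [-0.8, -0.1, 2.8]
grip_width: 0.0155
grasp_force: 25.0
```

Call:
{"method": "play_rows", "body": {
  "steps": [
    [[0,0,-0.02,0,0,0,0],[0,0,-0.03,0,0,0,0],[0,0,-0.03,0,0,0,0],[0,0,-0.025,0,0,0,0],[0,0,0,0,0,0,0]]
  ]
}}

```text
time_s: 5.4
tool_pos: [0.4523, 0.1341, 0.1788]
tool_rot: [179.7, -0.2, 90.0]
force: [1.2, 1.3, -1.0]
grip_width: 0.015
grasp_force: 25.0
```

Call:
{"method": "play_rows", "body": {
  "steps": [
    [[-0.033,0.022,0,0,0,0,0],[-0.033,0.022,0,0,0,0,0],[-0.033,0.022,0,0,0,0,0],[-0.033,0.022,0,0,0,0,0],[-0.033,0.022,0,0,0,0,0],[-0.033,0.022,0,0,0,0,0],[-0.033,0.022,0,0,0,0,0],[-0.033,0.025,0,0,0,0,0],[0,0,0,0,0,0,0],[0,0,0.04,0,0,0,0],[0,0,0,0,0,0,0],[0,0,0,0,0,0,0]]
  ]
}}

```text
time_s: 6.6
tool_pos: [0.6279, -0.1298, 0.1344]
tool_rot: [-179.8, -0.0, 90.0]
force: [0.2, 0.3, -0.9]
grip_width: 0.015
grasp_force: 25.0
```

Run:
```python
from h import *
ob=get_obs(); p=np.array(ob['tool_pos']); print(p)
im=np.zeros((600,800,3),np.uint8)
for i,(n,b) in enumerate((('scene',(280,200,340,280)),('top',(275,140,335,220)))):
    f,K,V=cam(n); np.savez(f'd_{n}.npz',f=f,K=K,V=V)
    foot=p-[0,0,.06]; top=p+[0,0,.04]
    print(n,'foot px',proj(K,V,foot),'top',proj(K,V,top),'h1',proj(K,V,[.629,-.13,.045]))
    a=cv2.resize(f[b[1]:b[3],b[0]:b[2],::-1],(400,533),interpolation=cv2.INTER_CUBIC); im[:533,i*400:i*400+400]=a
cv2.imwrite('pics/p1.png',im)
```

```text
[ 0.62792155 -0.12984251  0.13436297]
scene foot px [308.91295296 229.20521576] top [312.25788249 207.61382145] h1 [308.3112832  234.92485833]
top foot px [302.92227464 173.76872477] top [308.82465537 169.38515287] h1 [301.42467867 174.57949172]
```

View pics/p1.png

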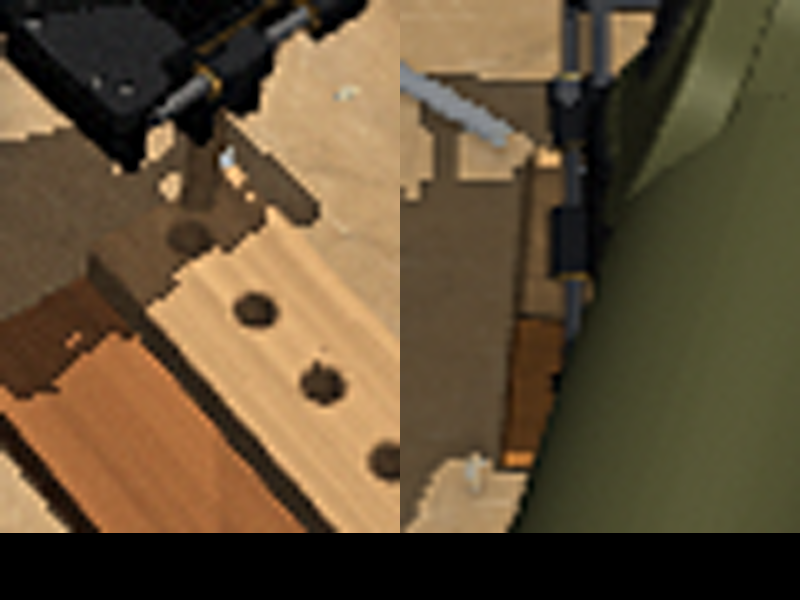

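The scene crop shows the peg directly above hole 1, with its foot at crop (197,205) and the hole at (188,238). That is lined up to within about 2 mm, so I'll try lowering it gently.

Call:
{"method": "play_rows", "body": {
  "steps": [
    [[0,0,0.012,0,0,0,0],[0,0,0.008,0,0,0,0],[0,0,0.005,0,0,0,0],[0,0,0.003,0,0,0,0],[0,0,0.003,0,0,0,0],[0,0,0.002,0,0,0,0],[0,0,0,0,0,0,0]]
  ]
}}

```text
time_s: 7.4
tool_pos: [0.629, -0.1307, 0.1023]
tool_rot: [-180.0, -0.0, 90.0]
force: [-0.3, -0.5, -0.2]
grip_width: 0.0155
grasp_force: 25.0
```

Call:
{"method": "play_rows", "body": {
  "steps": [
    [[0,0,0.003,0,0,0,0],[0,0,0.003,0,0,0,0],[0,0,0.003,0,0,0,0],[0,0,0,0,0,0,0]]
  ]
}}

```text
time_s: 7.8
tool_pos: [0.6289, -0.1308, 0.093]
tool_rot: [-180.0, 0.0, 90.0]
force: [0.5, -0.4, -0.3]
grip_width: 0.015
grasp_force: 25.0
```

Call:
{"method": "play_rows", "body": {
  "steps": [
    [[0,0,0.008,0,0,0,0],[0,0,0.008,0,0,0,0],[0,0,0.008,0,0,0,0],[0,0,0.004,0,0,0,0],[0,0,0.003,0,0,0,0],[0,0,0.002,0,0,0,0],[0,0,0,0,0,0,0]]
  ]
}}

```text
time_s: 8.5
tool_pos: [0.629, -0.1307, 0.0609]
tool_rot: [-180.0, -0.0, 90.0]
force: [-2.5, 1.9, 2.9]
grip_width: 0.0154
grasp_force: 25.0
```

Call:
{"method": "play_rows", "body": {
  "steps": [
    [[0,0,0,0,0,0,0.05],[0,0,0,0,0,0,0.05],[0,0,0,0,0,0,0.05],[0,0,0,0,0,0,0.05],[0,0,-0.02,0,0,0,0.05],[0,0,-0.035,0,0,0,0.05],[0,0,-0.035,0,0,0,0.05],[0.01,-0.008,-0.025,0,0,0,0.05],[0.04,-0.034,0,0,0,0,0.05],[0.04,-0.034,0,0,0,0,0.05],[0.04,-0.034,0,0,0,0,0.05],[0.04,-0.034,0,0,0,0,0.05]]
  ]
}}

```text
time_s: 9.7
tool_pos: [0.4903, 0.0328, 0.1756]
tool_rot: [180.0, -0.0, 90.0]
force: [-0.2, 1.5, -0.9]
grip_width: 0.0498
grasp_force: 0.0
```

Call:
{"method": "play_rows", "body": {
  "steps": [
    [[0.04,-0.034,0,0,0,0,0.05],[0.01,-0.004,0,0,0,0,0.05],[0,0,0,0,0,0,0.05],[0,0,0,0,0,0,0.05]]
  ]
}}

```text
time_s: 10.1
tool_pos: [0.4563, 0.0785, 0.1759]
tool_rot: [179.9, 0.0, 89.9]
force: [-0.2, 0.1, -0.1]
grip_width: 0.0499
grasp_force: 0.0
```

Run:
```python
from h import *
print(get_obs()['tool_pos'])
f,K,V=cam('scene')
b=(290,210,350,255)
cv2.imwrite('pics/p2.png',cv2.resize(f[b[1]:b[3],b[0]:b[2],::-1],(640,480),interpolation=cv2.INTER_CUBIC))
print(proj(K,V,[.629,-.130,.1]),proj(K,V,[.629,-.130,.045]))
```

```text
[0.45627403 0.07850739 0.17589778]
[310.0515404  223.75037544] [308.3112832  234.92485833]
```

View pics/p2.png

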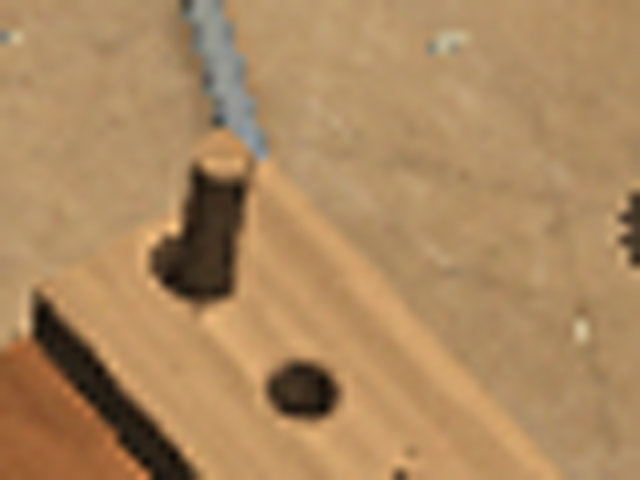

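The crop shows peg 1 home in hole 1, with its top at crop (222,150), as predicted for a top 100 mm up. Next is peg 2.

Call:
{"method": "play_rows", "body": {
  "steps": [
    [[0.0105,-0.009,0,0,0,0,0.05],[0,0,0,0,0,0,0.05],[0,0,0.025,0,0,0,0.05],[0,0,0.035,0,0,0,0.05],[0,0,0.035,0,0,0,0.05],[0,0,0.01,0,0,0,0.05],[0,0,0,0,0,0,0.0],[0,0,0,0,0,0,0.0],[0,0,0,0,0,0,0.0],[0,0,0,0,0,0,0.0],[0,0,0,0,0,0,0.0],[0,0,0,0,0,0,0.0]]
  ]
}}

```text
time_s: 11.35
tool_pos: [0.4467, 0.0905, 0.0713]
tool_rot: [179.9, -0.1, 90.0]
force: [-0.8, 0.2, 3.3]
grip_width: 0.0153
grasp_force: 25.0
```

Call:
{"method": "play_rows", "body": {
  "steps": [
    [[0,0,0,0,0,0,0],[0,0,0,0,0,0,0],[0,0,-0.02,0,0,0,0],[0,0,-0.035,0,0,0,0],[0,0,-0.035,0,0,0,0],[0,0,-0.015,0,0,0,0],[0,0,0,0,0,0,0],[0,0,0,0,0,0,0]]
  ]
}}

```text
time_s: 12.15
tool_pos: [0.4457, 0.0901, 0.1748]
tool_rot: [-180.0, 0.0, 90.0]
force: [0.1, 0.1, -0.3]
grip_width: 0.0155
grasp_force: 25.0
```

Call:
{"method": "play_rows", "body": {
  "steps": [
    [[-0.033,0.022,0,0,0,0,0],[-0.033,0.022,0,0,0,0,0],[-0.033,0.022,0,0,0,0,0],[-0.033,0.022,0,0,0,0,0],[-0.033,0.022,0,0,0,0,0],[-0.033,0.022,0,0,0,0,0],[-0.033,0.022,0,0,0,0,0],[-0.033,0.024,0,0,0,0,0],[0,0,0,0,0,0,0],[0,0,0.04,0,0,0,0],[0,0,0.02,0,0,0,0],[0,0,0,0,0,0,0]]
  ]
}}

```text
time_s: 13.35
tool_pos: [0.6206, -0.1723, 0.1102]
tool_rot: [-179.5, -0.1, 90.0]
force: [0.5, 0.6, -0.3]
grip_width: 0.0148
grasp_force: 25.0
```

Call:
{"method": "play_rows", "body": {
  "steps": [
    [[0,0,0,0,0,0,0],[0,0,0,0,0,0,0]]
  ]
}}

```text
time_s: 13.55
tool_pos: [0.6248, -0.1739, 0.1167]
tool_rot: [179.9, 0.0, 90.0]
force: [0.9, 0.5, -0.1]
grip_width: 0.0151
grasp_force: 25.0
```

Call:
{"method": "play_rows", "body": {
  "steps": [
    [[-0.0005,0,0.008,0,0,0,0],[0,0,0.004,0,0,0,0],[0,0,0.003,0,0,0,0],[0,0,0.003,0,0,0,0],[0,0,0.003,0,0,0,0],[0,0,0.003,0,0,0,0],[0,0,0,0,0,0,0]]
  ]
}}

```text
time_s: 14.25
tool_pos: [0.624, -0.174, 0.091]
tool_rot: [-180.0, -0.0, 90.0]
force: [0.3, 0.4, -0.6]
grip_width: 0.0151
grasp_force: 25.0
```

Peg 2 is in with no force. I'll push it home, release, and move towards peg 3.

Call:
{"method": "play_rows", "body": {
  "steps": [
    [[0,0,0.008,0,0,0,0],[0,0,0.008,0,0,0,0],[0,0,0.008,0,0,0,0],[0,0,0.004,0,0,0,0],[0,0,0.002,0,0,0,0],[0,0,0,0,0,0,0],[0,0,0,0,0,0,0]]
  ]
}}

```text
time_s: 14.95
tool_pos: [0.624, -0.174, 0.0615]
tool_rot: [-180.0, -0.0, 90.0]
force: [-0.6, 3.0, 0.4]
grip_width: 0.0151
grasp_force: 25.0
```

Call:
{"method": "play_rows", "body": {
  "steps": [
    [[0,0,0,0,0,0,0.05],[0,0,0,0,0,0,0.05],[0,0,0,0,0,0,0.05],[0,0,0,0,0,0,0.05],[0,0,-0.02,0,0,0,0.05],[0,0,-0.035,0,0,0,0.05],[0,0,-0.035,0,0,0,0.05],[0.006,-0.006,-0.025,0,0,0,0.05],[0.035,-0.029,0,0,0,0,0.05],[0.035,-0.029,0,0,0,0,0.05],[0.035,-0.029,0,0,0,0,0.05],[0.035,-0.029,0,0,0,0,0.05]]
  ]
}}

```text
time_s: 16.15
tool_pos: [0.5011, -0.0275, 0.1764]
tool_rot: [180.0, 0.0, 90.0]
force: [1.2, 1.2, 0.2]
grip_width: 0.0499
grasp_force: 0.0
```

Call:
{"method": "play_rows", "body": {
  "steps": [
    [[0.035,-0.029,0,0,0,0,0.05],[0.035,-0.029,0,0,0,0,0.05],[0,0,0,0,0,0,0.05],[0,0,0,0,0,0,0.05],[0,0,0,0,0,0,0.05]]
  ]
}}

```text
time_s: 16.65
tool_pos: [0.445, 0.0406, 0.1768]
tool_rot: [179.9, 0.0, 89.9]
force: [0.1, -0.7, 0.2]
grip_width: 0.05
grasp_force: 0.0
```

Call:
{"method": "play_rows", "body": {
  "steps": [
    [[0.0035,-0.001,0,0,0,0,0.05],[0,0,0,0,0,0,0.05],[0,0,0.025,0,0,0,0.05],[0,0,0.035,0,0,0,0.05],[0,0,0.035,0,0,0,0.05],[0,0,0.011,0,0,0,0.05],[0,0,0,0,0,0,0.0],[0,0,0,0,0,0,0.0],[0,0,0,0,0,0,0.0],[0,0,0,0,0,0,0.0],[0,0,0,0,0,0,0.0],[0,0,0,0,0,0,0.0]]
  ]
}}

```text
time_s: 17.85
tool_pos: [0.4439, 0.0455, 0.0713]
tool_rot: [179.9, -0.1, 90.0]
force: [0.1, 0.2, 2.3]
grip_width: 0.0151
grasp_force: 25.0
```

Call:
{"method": "play_rows", "body": {
  "steps": [
    [[0,0,0,0,0,0,0],[0,0,0,0,0,0,0],[0,0,-0.02,0,0,0,0],[0,0,-0.035,0,0,0,0],[0,0,-0.035,0,0,0,0],[0,0,-0.015,0,0,0,0],[0,0,0,0,0,0,0],[0,0,0,0,0,0,0]]
  ]
}}

```text
time_s: 18.65
tool_pos: [0.4427, 0.0452, 0.1748]
tool_rot: [-180.0, 0.0, 90.0]
force: [0.1, 0.6, -1.3]
grip_width: 0.0153
grasp_force: 25.0
```

Call:
{"method": "play_rows", "body": {
  "steps": [
    [[-0.033,0.022,0,0,0,0,0],[-0.033,0.022,0,0,0,0,0],[-0.033,0.022,0,0,0,0,0],[-0.033,0.022,0,0,0,0,0],[-0.033,0.022,0,0,0,0,0],[-0.033,0.022,0,0,0,0,0],[-0.033,0.022,0,0,0,0,0],[-0.032,0.023,0,0,0,0,0],[0,0,0,0,0,0,0],[0,0,0,0,0,0,0],[0,0,0.04,0,0,0,0],[0,0,0.02,0,0,0,0]]
  ]
}}

```text
time_s: 19.85
tool_pos: [0.6186, -0.2151, 0.1124]
tool_rot: [-179.8, -0.2, 90.1]
force: [-0.2, 0.6, -0.2]
grip_width: 0.0153
grasp_force: 25.0
```

Call:
{"method": "play_rows", "body": {
  "steps": [
    [[0,0,0,0,0,0,0],[0,0,0,0,0,0,0],[0,0,0,0,0,0,0]]
  ]
}}

```text
time_s: 20.15
tool_pos: [0.621, -0.2174, 0.1172]
tool_rot: [179.9, 0.0, 90.0]
force: [1.0, 0.3, -0.7]
grip_width: 0.015
grasp_force: 25.0
```

Call:
{"method": "play_rows", "body": {
  "steps": [
    [[-0.0005,-0.0005,0.008,0,0,0,0],[0,0,0.004,0,0,0,0],[0,0,0.003,0,0,0,0],[0,0,0.003,0,0,0,0],[0,0,0.003,0,0,0,0],[0,0,0.003,0,0,0,0],[0,0,0,0,0,0,0]]
  ]
}}

```text
time_s: 20.85
tool_pos: [0.6194, -0.2182, 0.091]
tool_rot: [-180.0, -0.0, 90.0]
force: [0.3, 0.1, 0.8]
grip_width: 0.0158
grasp_force: 25.0
```

Call:
{"method": "play_rows", "body": {
  "steps": [
    [[0,0,0.008,0,0,0,0],[0,0,0.008,0,0,0,0],[0,0,0.008,0,0,0,0],[0,0,0.004,0,0,0,0],[0,0,0.002,0,0,0,0],[0,0,0,0,0,0,0],[0,0,0,0,0,0,0]]
  ]
}}

```text
time_s: 21.55
tool_pos: [0.6199, -0.2184, 0.0616]
tool_rot: [180.0, 0.0, 90.0]
force: [-0.3, -1.0, -0.3]
grip_width: 0.0152
grasp_force: 25.0
```

Call:
{"method": "play_rows", "body": {
  "steps": [
    [[0,0,0,0,0,0,0.05],[0,0,0,0,0,0,0.05],[0,0,0,0,0,0,0.05],[0,0,0,0,0,0,0.05],[0,0,-0.02,0,0,0,0.05],[0,0,-0.035,0,0,0,0.05],[0,0,-0.035,0,0,0,0.05],[0.0075,-0.008,-0.025,0,0,0,0.05],[0.0275,-0.029,0,0,0,0,0.05],[0.0275,-0.029,0,0,0,0,0.05],[0.0275,-0.029,0,0,0,0,0.05],[0.0275,-0.029,0,0,0,0,0.05]]
  ]
}}

```text
time_s: 22.75
tool_pos: [0.4945, -0.1001, 0.176]
tool_rot: [-180.0, 0.0, 90.0]
force: [-0.8, 0.5, 1.7]
grip_width: 0.0497
grasp_force: 0.0
```

Call:
{"method": "play_rows", "body": {
  "steps": [
    [[0.0275,-0.029,0,0,0,0,0.05],[0.0275,-0.029,0,0,0,0,0.05],[0,0,0,0,0,0,0.05],[0,0,0,0,0,0,0.05],[0,0,0,0,0,0,0.05]]
  ]
}}

```text
time_s: 23.25
tool_pos: [0.4385, -0.0468, 0.1769]
tool_rot: [179.9, 0.0, 89.9]
force: [-0.3, -0.3, -0.2]
grip_width: 0.0499
grasp_force: 0.0
```

Run:
```python
from h import *
c=np.load('c.npz')
im=np.zeros((600,800,3),np.uint8)
f=c['scenef'];K=c['sceneK'];V=c['sceneV']
b=(225,225,258,263); im[:460,:400]=cv2.resize(f[b[1]:b[3],b[0]:b[2],::-1],(400,460),interpolation=cv2.INTER_CUBIC)
f,K,V=cam('scene'); b=(295,215,355,284); im[:460,400:]=cv2.resize(f[b[1]:b[3],b[0]:b[2],::-1],(400,460),interpolation=cv2.INTER_CUBIC)
print('pred top',proj(K,V,[.4375,-.0455,.11]),proj(K,V,[.4505,.1335,.11]))
for i in range(4): print(proj(K,V,[.629-.0041*i,-.130-.0446*i,.1]).round(1),)
cv2.imwrite('pics/p3.png',im)
```

```text
pred top [237.74988647 237.74014278] [203.90335737 195.9508813 ]
[310.1 223.8]
[320.  234.7]
[330.4 246. ]
[341.1 257.7]
```

View pics/p3.png

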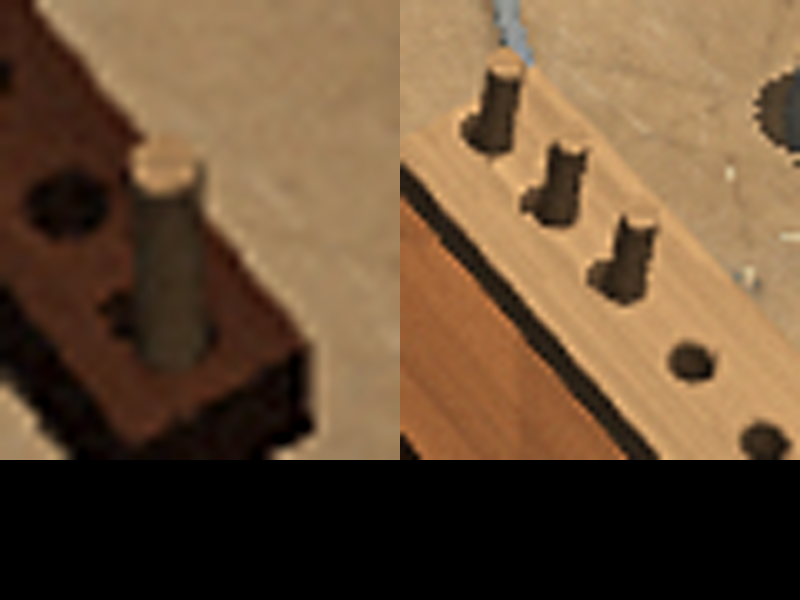

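The right half shows three pegs home, with tops at crop (505,65), about (568,136) and about (637,208). The left half confirms the peg 5 estimate, its top at crop (165,165).

Call:
{"method": "play_rows", "body": {
  "steps": [
    [[0.001,-0.001,0,0,0,0,0.05],[0,0,0,0,0,0,0.05],[0,0,0.025,0,0,0,0.05],[0,0,0.035,0,0,0,0.05],[0,0,0.035,0,0,0,0.05],[0,0,0.011,0,0,0,0.05],[0,0,0,0,0,0,0.0],[0,0,0,0,0,0,0.0],[0,0,0,0,0,0,0.0],[0,0,0,0,0,0,0.0],[0,0,0,0,0,0,0.0],[0,0,0,0,0,0,0.0]]
  ]
}}

```text
time_s: 24.5
tool_pos: [0.4374, -0.0446, 0.0712]
tool_rot: [179.9, -0.0, 90.0]
force: [-0.3, 0.4, 3.0]
grip_width: 0.0153
grasp_force: 25.0
```

Call:
{"method": "play_rows", "body": {
  "steps": [
    [[0,0,0,0,0,0,0],[0,0,0,0,0,0,0],[0,0,-0.02,0,0,0,0],[0,0,-0.035,0,0,0,0],[0,0,-0.035,0,0,0,0],[0,0,-0.015,0,0,0,0],[0,0,0,0,0,0,0],[0,0,0,0,0,0,0]]
  ]
}}

```text
time_s: 25.3
tool_pos: [0.4362, -0.0448, 0.1748]
tool_rot: [-180.0, -0.0, 90.0]
force: [0.6, -0.0, -0.6]
grip_width: 0.0148
grasp_force: 25.0
```

Call:
{"method": "play_rows", "body": {
  "steps": [
    [[-0.031,0.0255,0,0,0,0,0],[-0.031,0.0255,0,0,0,0,0],[-0.031,0.0255,0,0,0,0,0],[-0.031,0.0255,0,0,0,0,0],[-0.031,0.0255,0,0,0,0,0],[-0.031,0.0255,0,0,0,0,0],[-0.031,0.0255,0,0,0,0,0],[-0.001,0.0005,0,0,0,0,0],[0,0,0,0,0,0,0],[0,0,0.04,0,0,0,0],[0,0,0.02,0,0,0,0],[0,0,0,0,0,0,0]]
  ]
}}

```text
time_s: 26.5
tool_pos: [0.6133, -0.2593, 0.1117]
tool_rot: [-179.6, -0.2, 90.1]
force: [0.4, -0.0, -0.9]
grip_width: 0.0155
grasp_force: 25.0
```

Call:
{"method": "play_rows", "body": {
  "steps": [
    [[0,0,0,0,0,0,0],[0,0,0,0,0,0,0],[0,0,0,0,0,0,0]]
  ]
}}

```text
time_s: 26.8
tool_pos: [0.6165, -0.2628, 0.1172]
tool_rot: [179.9, 0.0, 90.0]
force: [-1.2, 0.2, -0.1]
grip_width: 0.0153
grasp_force: 25.0
```

Call:
{"method": "play_rows", "body": {
  "steps": [
    [[-0.001,-0.0005,0.008,0,0,0,0],[0,0,0.004,0,0,0,0],[0,0,0.003,0,0,0,0],[0,0,0.003,0,0,0,0],[0,0,0.003,0,0,0,0],[0,0,0.003,0,0,0,0],[0,0,0,0,0,0,0]]
  ]
}}

```text
time_s: 27.5
tool_pos: [0.6151, -0.2635, 0.091]
tool_rot: [-180.0, -0.0, 90.0]
force: [0.4, -0.7, -0.5]
grip_width: 0.0153
grasp_force: 25.0
```

Call:
{"method": "play_rows", "body": {
  "steps": [
    [[0,0,0.008,0,0,0,0],[0,0,0.008,0,0,0,0],[0,0,0.008,0,0,0,0],[0,0,0.004,0,0,0,0],[0,0,0.002,0,0,0,0],[0,0,0,0,0,0,0],[0,0,0,0,0,0,0.05],[0,0,0,0,0,0,0.05],[0,0,0,0,0,0,0.05],[0,0,0,0,0,0,0.05]]
  ]
}}

```text
time_s: 28.5
tool_pos: [0.6152, -0.264, 0.0617]
tool_rot: [180.0, 0.0, 90.0]
force: [0.2, -0.4, 0.0]
grip_width: 0.0395
grasp_force: 0.0
```

Call:
{"method": "play_rows", "body": {
  "steps": [
    [[0,0,-0.02,0,0,0,0.06],[0,0,-0.035,0,0,0,0.06],[0,0,-0.035,0,0,0,0.06],[0,0,-0.035,0,0,0,0.06],[0.035,-0.015,0,0,0,0,0.06],[0.04,-0.015,0,0,0,0,0.06],[0.04,-0.015,0,0,0,0,0.06],[0.04,-0.015,0,0,0,0,0.06],[0.04,-0.015,0,0,0,0,0.06],[0,0,0,0,0,0,0.06],[0,0,0,0,0,0,0.06]]
  ]
}}

```text
time_s: 29.6
tool_pos: [0.5403, -0.0669, 0.1867]
tool_rot: [180.0, -0.1, 90.2]
force: [0.0, -0.3, 0.2]
grip_width: 0.0602
grasp_force: 0.0
```

Run:
```python
from h import *
o=get_obs(); print(o['tool_pos'],np.round(o['qpos'],1))
im=np.zeros((600,800,3),np.uint8)
for i,(n,b) in enumerate((('scene',(180,170,240,240)),('top',(165,165,225,235)))):
    f,K,V=cam(n); im[:466,i*400:i*400+400]=cv2.resize(f[b[1]:b[3],b[0]:b[2],::-1],(400,466),interpolation=cv2.INTER_CUBIC)
    for s in silhouettes(n,'awl')[:2]:
        ys,xs=np.nonzero(s['pixels']); print(n,s['p'],s['extent'],ray(K,V,xs.mean(),ys.mean(),.013))
    if n=='scene':
        cv2.imwrite('pics/r.png',cv2.resize(f[205:300,280:375,::-1],(600,600),interpolation=cv2.INTER_CUBIC))
cv2.imwrite('pics/awl1.png',im)
```

```text
[ 0.54029904 -0.0668608   0.18671138] [-54.7  12.2  66.8 102.9 -11.8  72.6  15.5]
scene 0.56 [193.2, 176.2, 225.4, 204.7] [0.49877288 0.20747197 0.013     ]
top 0.85 [191.6, 188.6, 199.8, 232.8] [0.50261404 0.20898514 0.013     ]
```

View pics/awl1.png

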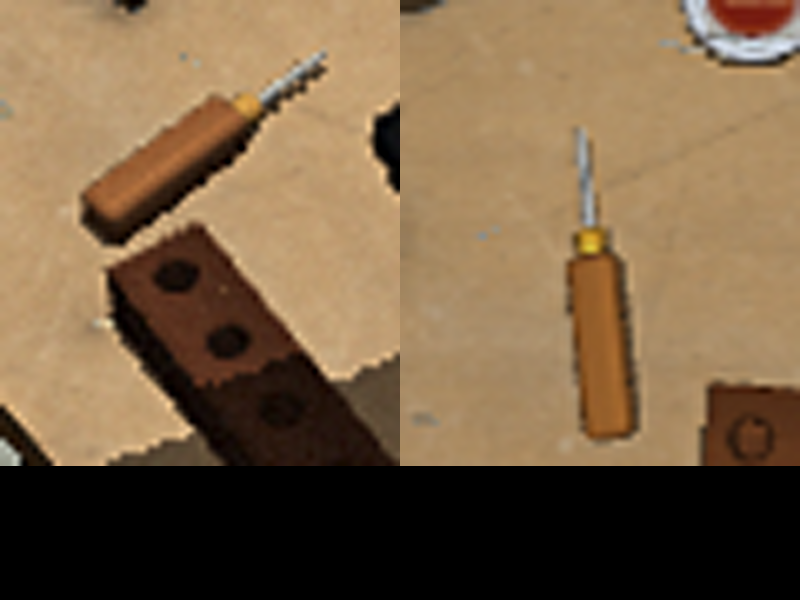

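View pics/r.png

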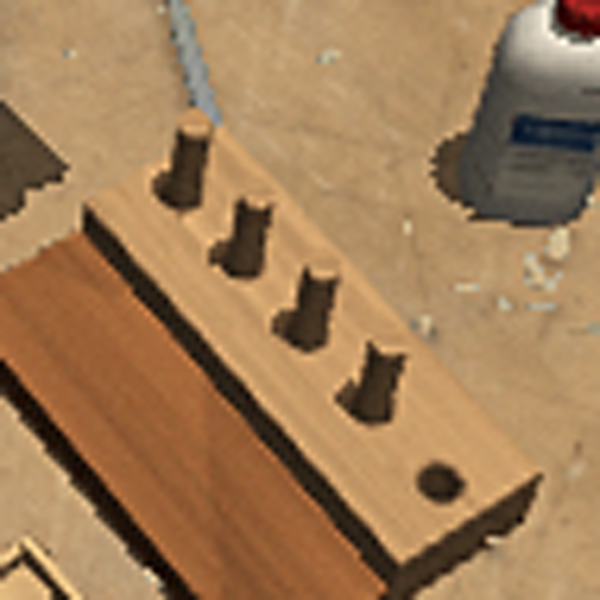

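The awl crop shows the handle centred at about (603,346) and the tip at (580,128) in the top view. The rail crop shows all four pegs home.

Run:
```python
from h import *
c=np.load('c.npz');K=c['topK'];V=c['topV']
P=[ray(K,V,165+(u-400)/6.667,165+v/6.657,z)[:2]-[.001,.0017] for u,v,z in((610,432,.02),(596,258,.02),(603,345,.02),(580,128,.013))]
print(np.round(P,4)); d=P[1]-P[0]; e=P[3]-P[2]; print(np.degrees(np.arctan2(d[1],d[0])),np.degrees(np.arctan2(e[1],e[0])),np.linalg.norm(e),np.linalg.norm(d))
K=c['sceneK'];V=c['sceneV']
for p in([.4945,.2055,.026],[.4495,.2,.026],[.539,.2105,.026],[.598,.218,.013]): 
  q=proj(K,V,p)-[180,170]; print(q*6.66)
```

```text
[[0.4508 0.2002]
 [0.5339 0.2085]
 [0.4922 0.2043]
 [0.5972 0.2183]]
5.677597157284312 7.565160599199565 0.10596568998144001 0.08349838124480857
[162.71335909 149.51004251]
[ 90.79020968 202.55713921]
[232.41737993  99.02771745]
[322.02987234  50.74550113]
```

Call:
{"method": "play_rows", "body": {
  "steps": [
    [[0.039,-0.0065,0,0,0,0,0.06],[0.039,-0.0065,0,0,0,0,0.06],[0.039,-0.0065,0,0,0,0,0.06],[0.039,-0.0065,0,0,0,0,0.06],[0.039,-0.0065,0,0,0,0,0.06],[0.039,-0.0065,0,0,0,0,0.06],[0.038,-0.0065,0,0,0,0,0.06]]
  ]
}}

```text
time_s: 30.5
tool_pos: [0.4954, 0.2031, 0.1867]
tool_rot: [180.0, 0.0, 89.8]
force: [-0.1, -0.7, -0.5]
grip_width: 0.06
grasp_force: 0.0
```

Call:
{"method": "play_rows", "body": {
  "steps": [
    [[0,0,0,0,0,0.145,0.06],[0,0,0,0,0,0.145,0.06],[0,0,0,0,0,0.145,0.06],[0,0,0,0,0,0.145,0.06],[0,0,0,0,0,0.145,0.06],[0,0,0,0,0,0.145,0.06],[0,0,0,0,0,0.145,0.06],[0,0,0,0,0,0.145,0.06],[0,0,0,0,0,0.145,0.06],[0,0,0,0,0,0.145,0.06],[0,0,0,0,0,0,0.06],[0,0,0,0,0,0,0.06]]
  ]
}}

```text
time_s: 31.7
tool_pos: [0.4954, 0.202, 0.1866]
tool_rot: [180.0, -0.0, 7.0]
force: [0.3, 0.3, 0.7]
grip_width: 0.0602
grasp_force: 0.0
```

Run:
```python
from h import *
o=get_obs(); print(o['tool_pos'],o['tool_rot'],np.round(o['qpos'],1))
```

```text
[0.49540673 0.20199799 0.1865712 ] [ 1.79954630e+02 -1.67796584e-02  6.97984319e+00] [-86.3  10.2  68.1 104.1  -9.9  72.3 -98.5]
```

Call:
{"method": "play_rows", "body": {
  "steps": [
    [[-0.0015,-0.003,0.03,0,0,0,0.06],[0,0,0.04,0,0,0,0.06],[0,0,0.04,0,0,0,0.06],[0,0,0.04,0,0,0,0.06],[0,0,0.02,0,0,0,0.06],[0,0,0.008,0,0,0,0.06],[0,0,0.004,0,0,0,0.06],[0,0,0,0,0,0,0.06],[0,0,0,0,0,0,0.06]]
  ]
}}

```text
time_s: 32.6
tool_pos: [0.494, 0.2065, 0.0058]
tool_rot: [-179.9, -0.1, 6.9]
force: [-0.1, 0.5, -0.6]
grip_width: 0.0599
grasp_force: 0.0
```

Call:
{"method": "play_rows", "body": {
  "steps": [
    [[0,0,0,0,0,0,0],[0,0,0,0,0,0,0],[0,0,0,0,0,0,0],[0,0,0,0,0,0,0],[0,0,0,0,0,0,0],[0,0,0,0,0,0,0],[0,0,0,0,0,0,0],[0,0,0,0,0,0,0]]
  ],
  "force": 40
}}

```text
time_s: 33.4
tool_pos: [0.4929, 0.2061, 0.0046]
tool_rot: [-180.0, 0.0, 6.9]
force: [-0.3, -0.1, 1.3]
grip_width: 0.0262
grasp_force: 40.0
```

Call:
{"method": "play_rows", "body": {
  "steps": [
    [[0,0,-0.02,0,0,0,0],[0,0,-0.03,0,0,0,0],[0,0,-0.035,0,0,0,0],[0,0,-0.035,0,0,0,0],[0,0,-0.035,0,0,0,0],[0,0,-0.035,0,0,0,0],[0,0,0,0,0,0,0]]
  ]
}}

```text
time_s: 34.1
tool_pos: [0.4957, 0.2068, 0.1988]
tool_rot: [-179.7, -0.4, 6.9]
force: [1.4, 0.1, -0.3]
grip_width: 0.0252
grasp_force: 40.0
```

Call:
{"method": "play_rows", "body": {
  "steps": [
    [[-0.0055,0.035,0,0,0,0,0],[-0.0055,0.035,0,0,0,0,0],[-0.0055,0.035,0,0,0,0,0],[-0.0055,0.035,0,0,0,0,0],[-0.0055,0.035,0,0,0,0,0],[-0.0055,0.035,0,0,0,0,0],[-0.0055,0.035,0,0,0,0,0],[-0.0055,0.035,0,0,0,0,0],[-0.0055,0.035,0,0,0,0,0],[0,0,0,0,0,0,0],[0,0,0,0,0,0.107,0],[0,0,0,0,0,0.107,0]]
  ]
}}

```text
time_s: 35.3
tool_pos: [0.481, -0.1126, 0.1936]
tool_rot: [-180.0, 0.1, -5.6]
force: [0.4, -0.1, -1.7]
grip_width: 0.0256
grasp_force: 40.0
```

Call:
{"method": "play_rows", "body": {
  "steps": [
    [[0,0,0,0,-0.087,0,0],[0,0,0,0,-0.087,0,0],[0,0,0,0,-0.087,0,0],[0,0,0,0,-0.087,0,0],[0,0,0,0,-0.087,0,0],[0,0,0,0,-0.087,0,0],[0,0,0,0,0,0,0],[0,0,0,0,0,0,0],[0,0,0,0,0,0,0]]
  ]
}}

```text
time_s: 36.2
tool_pos: [0.4807, -0.1131, 0.1953]
tool_rot: [180.0, 29.3, -5.4]
force: [-0.0, -0.8, -0.5]
grip_width: 0.0259
grasp_force: 40.0
```

```bash
cat >> h.py <<'E'
from scipy.spatial.transform import Rotation as R
T=np.array([.105,0,-.0084])
def pose():
    o=get_obs(); r=R.from_euler('xyz',o['tool_rot'],degrees=True).as_matrix()
    return np.array(o['tool_pos']),r,o
S=np.array([[.5779+.0915*y,-.2152+.9958*y,.027] for y in np.arange(.09,-.1,-.03)])
def to(p,t=T):
    x,r,o=pose(); return r.T@(np.array(p)-(x+r@t))
E
python3 - <<'E'
from h import *
x,r,o=pose(); print(x,o['tool_rot'],np.round(o['qpos'],1),o['force'],o['grip_width']); tip=x+r@T; print('tip',tip, 'to above seam1',to(S[0]+[0,0,.04]))
im=np.zeros((600,800,3),np.uint8)
for i,(n,b) in enumerate((('scene',(270,170,350,250)),('top',(270,130,350,210)))):
    f,K,V=cam(n); im[:400,i*400:i*400+400]=cv2.resize(f[b[1]:b[3],b[0]:b[2],::-1],(400,400),interpolation=cv2.INTER_CUBIC)
    print(n,(proj(K,V,tip)-b[:2])*5)
cv2.imwrite('pics/tip.png',im)
E
```

```text
[ 0.48071611 -0.11305062  0.19526764] [179.95219377  29.32721224  -5.43126402] [-32.4  34.8  59.8  86.6 -18.3 102.9 -65.3] [-0.04256421 -0.83022151 -0.5490765 ] 0.02592437750058423
tip [ 0.57594447 -0.12209774  0.15116243] to above seam1 [0.05035426 0.00244314 0.06824773]
scene [127.02114321 253.44661143]
top [174.05685242 291.73697137]
```

View pics/tip.png

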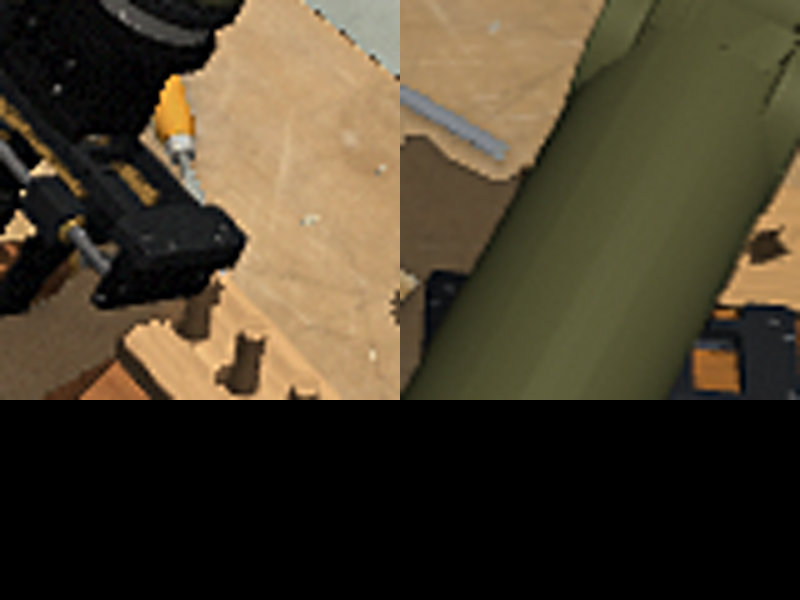

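The tip is hidden behind the gripper in both views, so I'll rely on kinematics. I'll lower to 40 mm above the seam and check clearance to the pegs.

Call:
{"method": "play_rows", "body": {
  "steps": [
    [[0.0125,0.0005,0.017,0,0,0,0],[0.0125,0.0005,0.017,0,0,0,0],[0.0125,0.0005,0.017,0,0,0,0],[0.0125,0.0005,0.017,0,0,0,0],[0,0,0,0,0,0,0],[0,0,0,0,0,0,0],[0,0,0,0,0,0,0]]
  ]
}}

```text
time_s: 37.0
tool_pos: [0.4915, -0.1162, 0.1123]
tool_rot: [179.9, 29.3, -5.4]
force: [-0.4, -0.6, 0.6]
grip_width: 0.0257
grasp_force: 40.0
```

Run:
```python
from h import *
x,r,o=pose(); print(x,o['tool_rot'],o['force'],o['grip_width']); tip=x+r@T; print('tip',tip, 'to seam1',to(S[0]+[0,0,.002]), 'down1cm',r.T@[0,0,-.01],'along',r.T@(S[6]-S[0]))
f,K,V=cam('scene'); b=(260,160,360,260); print(n:='tip',(proj(K,V,tip)-b[:2])*6)
cv2.imwrite('pics/tip2.png',cv2.resize(f[b[1]:b[3],b[0]:b[2],::-1],(600,600),interpolation=cv2.INTER_CUBIC))
```

```text
[ 0.49147336 -0.11623486  0.11227703] [179.92312295  29.33001193  -5.41173094] [-0.41624078 -0.5777046   0.55281965] 0.02566032740333371
tip [ 0.58670305 -0.12524507  0.06816714] to seam1 [0.01871995 0.00033886 0.03440853] down1cm [ 4.89839181e-03 -1.16976116e-05  8.71812026e-03] along [ 4.43141113e-04  1.79998544e-01 -7.47015854e-06]
tip [221.87250653 461.34241531]
```

View pics/tip2.png

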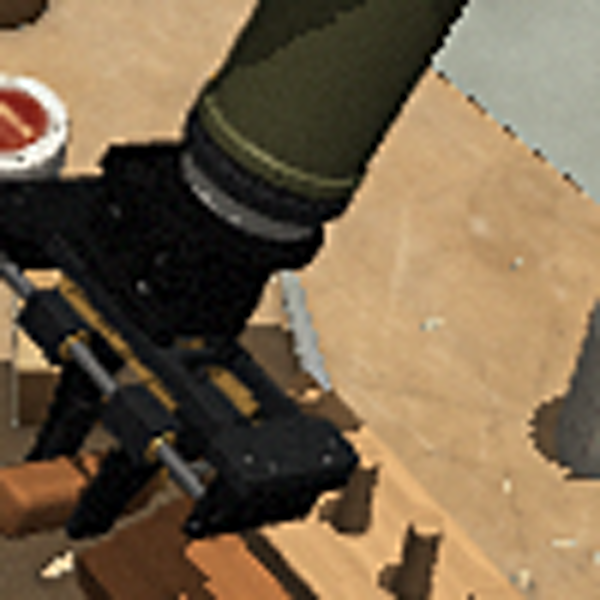

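The picture shows the gripper's long side along the seam, with its body well in front of and above the pegs. I'll lower the point to seam1.

Call:
{"method": "play_rows", "body": {
  "steps": [
    [[0.003,0,0.005,0,0,0,0],[0.003,0,0.005,0,0,0,0],[0.003,0,0.005,0,0,0,0],[0.0025,0,0.005,0,0,0,0],[0.002,0,0.004,0,0,0,0],[0.002,0,0.004,0,0,0,0],[0.0015,0,0.003,0,0,0,0],[0.001,0,0.002,0,0,0,0],[0,0,0,0,0,0,0],[0,0,0,0,0,0,0],[0,0,0,0,0,0,0]]
  ]
}}

```text
time_s: 38.15
tool_pos: [0.4907, -0.116, 0.0738]
tool_rot: [179.9, 29.4, -5.4]
force: [-0.6, 0.3, -1.2]
grip_width: 0.0257
grasp_force: 40.0
```

Run:
```python
from h import *
x,r,o=pose(); print(o['force'],o['grip_width'],x+r@T,S[0],to(S[0]))
```

```text
[-0.60326855  0.28610199 -1.16995624] 0.02571755808530252 [ 0.58586307 -0.1249804   0.0295678 ] [ 0.586135 -0.125578  0.027   ] [0.0015454  0.00056688 0.00207727]
```

Call:
{"method": "play_rows", "body": {
  "steps": [
    [[0.0005,0,0.001,0,0,0,0],[0.0005,0,0.001,0,0,0,0],[0.0005,0,0.001,0,0,0,0],[0,0,0,0,0,0,0],[0,0,0,0,0,0,0]]
  ]
}}

```text
time_s: 38.65
tool_pos: [0.4904, -0.116, 0.0704]
tool_rot: [179.9, 29.4, -5.4]
force: [-1.3, -0.5, 1.0]
grip_width: 0.0255
grasp_force: 40.0
```

Call:
{"method": "play_rows", "body": {
  "steps": [
    [[0.0005,0,0.001,0,0,0,0],[0.0005,0,0.001,0,0,0,0],[0,0,0,0,0,0,0],[0,0,0,0,0,0,0]]
  ]
}}

```text
time_s: 39.05
tool_pos: [0.4898, -0.116, 0.0687]
tool_rot: [179.9, 29.5, -5.4]
force: [-2.3, 0.5, 6.5]
grip_width: 0.0258
grasp_force: 40.0
```

Contact came at the predicted height, so the tip model is right. I'll back off about 3 mm and sweep at 30 mm/s.

Call:
{"method": "play_rows", "body": {
  "steps": [
    [[-0.0015,0,-0.0015,0,0,0,0],[-0.001,0,-0.001,0,0,0,0],[0,0,0,0,0,0,0],[0,0,0,0,0,0,0],[0,0,0,0,0,0,0],[0,0.003,0,0,0,0,0],[0,0.003,0,0,0,0,0],[0,0.003,0,0,0,0,0],[0,0.003,0,0,0,0,0],[0,0.003,0,0,0,0,0],[0,0.003,0,0,0,0,0],[0,0.003,0,0,0,0,0]]
  ]
}}

```text
time_s: 40.25
tool_pos: [0.4873, -0.137, 0.0714]
tool_rot: [179.9, 29.4, -5.4]
force: [-0.7, 0.6, -0.8]
grip_width: 0.0258
grasp_force: 40.0
```

Call:
{"method": "play_rows", "body": {
  "steps": [
    [[0,0.003,0,0,0,0,0],[0,0.003,0,0,0,0,0],[0,0.003,0,0,0,0,0],[0,0.003,0,0,0,0,0],[0,0.003,0,0,0,0,0],[0,0.003,0,0,0,0,0],[0,0.003,0,0,0,0,0],[0,0.003,0,0,0,0,0],[0,0.003,0,0,0,0,0],[0,0.003,0,0,0,0,0],[0,0.003,0,0,0,0,0],[0,0.003,0,0,0,0,0]]
  ]
}}

```text
time_s: 41.45
tool_pos: [0.484, -0.1728, 0.0715]
tool_rot: [179.9, 29.4, -5.4]
force: [-0.5, -0.3, -0.0]
grip_width: 0.0259
grasp_force: 40.0
```

Run:
```python
from h import *
x,r,o=pose(); t=x+r@T; d=t-S[3]; print(o['force'],o['grip_width'],'work frame off seam: x',d@[.9958,-.0915,0],'y',d@[.0915,.9958,0],'z',d[2],r.T@[0,0,.001],r.T@[.001,0,0],o['tool_rot'])
```

```text
[-0.47359785 -0.29543335 -0.02532877] 0.025909864549650923 work frame off seam: x -0.001831737525069488 y 0.03335436876564616 z 0.00018646574409908814 [-4.91244344e-04  1.06206566e-06 -8.71021163e-04] [ 8.67155530e-04 -9.35198617e-05 -4.89178210e-04] [179.93013735  29.42240154  -5.40045753]
```

Call:
{"method": "play_rows", "body": {
  "steps": [
    [[0,0.003,0,0,0,0,0],[0,0.003,0,0,0,0,0],[0,0.003,0,0,0,0,0],[0,0.003,0,0,0,0,0],[0,0.003,0,0,0,0,0],[0,0.003,0,0,0,0,0],[0,0.003,0,0,0,0,0],[0,0.003,0,0,0,0,0],[0,0.003,0,0,0,0,0],[0,0.003,0,0,0,0,0],[0,0.003,0,0,0,0,0],[0,0.003,0,0,0,0,0]]
  ]
}}

```text
time_s: 42.65
tool_pos: [0.4806, -0.2087, 0.0715]
tool_rot: [179.9, 29.4, -5.4]
force: [0.0, -0.0, -0.2]
grip_width: 0.0258
grasp_force: 40.0
```

Call:
{"method": "play_rows", "body": {
  "steps": [
    [[0,0.003,0,0,0,0,0],[0,0.003,0,0,0,0,0],[0,0.003,0,0,0,0,0],[0,0.003,0,0,0,0,0],[0,0.003,0,0,0,0,0],[0,0.003,0,0,0,0,0],[0,0.003,0,0,0,0,0],[0,0.003,0,0,0,0,0],[0,0.003,0,0,0,0,0],[0,0.003,0,0,0,0,0],[0,0.003,0,0,0,0,0],[0,0.003,0,0,0,0,0]]
  ]
}}

```text
time_s: 43.85
tool_pos: [0.4772, -0.2445, 0.0715]
tool_rot: [179.9, 29.4, -5.4]
force: [-0.3, -0.2, -1.3]
grip_width: 0.0254
grasp_force: 40.0
```

Call:
{"method": "play_rows", "body": {
  "steps": [
    [[0,0.003,0,0,0,0,0],[0,0.003,0,0,0,0,0],[0,0.003,0,0,0,0,0],[0,0.003,0,0,0,0,0],[0,0.003,0,0,0,0,0],[0,0.003,0,0,0,0,0],[0,0.003,0,0,0,0,0],[0,0.003,0,0,0,0,0],[0,0.003,0,0,0,0,0],[0,0.003,0,0,0,0,0],[0,0.003,0,0,0,0,0],[0,0.003,0,0,0,0,0]]
  ]
}}

```text
time_s: 45.05
tool_pos: [0.4739, -0.2804, 0.0716]
tool_rot: [179.9, 29.4, -5.4]
force: [-0.2, 0.2, -1.3]
grip_width: 0.0259
grasp_force: 40.0
```

Call:
{"method": "play_rows", "body": {
  "steps": [
    [[0,0.003,0,0,0,0,0],[0,0.003,0,0,0,0,0],[0,0.003,0,0,0,0,0],[0,0.003,0,0,0,0,0],[0,0.003,0,0,0,0,0],[0,0,0,0,0,0,0],[0,0,0,0,0,0,0],[0,0,0,0,0,0,0],[0,0,0,0,0,0,0]]
  ]
}}

```text
time_s: 45.95
tool_pos: [0.4726, -0.2948, 0.0716]
tool_rot: [179.9, 29.4, -5.4]
force: [0.3, -0.5, -0.5]
grip_width: 0.0258
grasp_force: 40.0
```

Run:
```python
from h import *
x,r,o=pose(); t=x+r@T; d=t-S[3]; print(x,o['force'],o['grip_width'],'work frame off seam: x',d@[.9958,-.0915,0],'y',d@[.0915,.9958,0],'z',d[2],np.round(o['qpos'],1))
```

```text
[ 0.47256863 -0.29484864  0.07155668] [ 0.28539005 -0.51892155 -0.47894773] 0.025791784520408607 work frame off seam: x -0.002019319197117495 y -0.08915834326869859 z 0.00028995613318687566 [-12.3  47.6  55.6  84.2 -20.8  91.7 -49.8]
```

Call:
{"method": "play_rows", "body": {
  "steps": [
    [[-0.01,0,-0.016,0,0,0,0],[-0.014,0,-0.025,0,0,0,0],[-0.018,0,-0.03,0,0,0,0],[-0.018,0,-0.03,0,0,0,0],[-0.014,0,-0.025,0,0,0,0],[0,0,0,0,0.0855,0,0],[0,0,0,0,0.0855,0,0],[0,0,0,0,0.0855,0,0],[0,0,0,0,0.0855,0,0],[0,0,0,0,0.0855,0,0],[0,0,0,0,0.0855,0,0],[0,0,0,0,0,0,0]]
  ]
}}

```text
time_s: 47.15
tool_pos: [0.4669, -0.2958, 0.2192]
tool_rot: [-179.8, -0.2, -5.6]
force: [-1.1, -0.3, 1.1]
grip_width: 0.0254
grasp_force: 40.0
```

Call:
{"method": "play_rows", "body": {
  "steps": [
    [[0,0,0,0,0,-0.148,0],[0,0,0,0,0,-0.148,0],[0,0,0,0,0,-0.148,0],[0,0,0,0,0,-0.148,0],[0,0,0,0,0,-0.148,0],[0,0,0,0,0,-0.148,0],[0,0,0,0,0,-0.148,0],[0,0,0,0,0,-0.148,0],[0,0,0,0,0,-0.148,0],[0,0,0,0,0,-0.148,0],[0,0,0,0,0,-0.148,0],[0,0,0,0,0,0,0]]
  ]
}}

```text
time_s: 48.35
tool_pos: [0.4701, -0.2949, 0.218]
tool_rot: [-179.9, 0.1, 87.9]
force: [0.7, 0.1, -0.7]
grip_width: 0.0257
grasp_force: 40.0
```

Run:
```python
from h import *
x,r,o=pose(); print(x,o['tool_rot'],o['grip_width'],np.round(o['qpos'],1)); print(to([.411,-.347,.1],np.zeros(3)))
c=np.load('c.npz')
print([ray(c['topK'],c['topV'],u*.64,v*.64,.02)[:2].round(3).tolist() for u,v in((503,353),(613,356),(610,408),(504,406))])
```

```text
[ 0.47005126 -0.2948912   0.21799212] [-1.79852317e+02  7.17454511e-02  8.79437538e+01] 0.02570343013968726 [-18.4   9.3  53.2  98.8  -7.5  75.9  34.2]
[-0.05404624 -0.05683905  0.11820679]
[[0.467, -0.199], [0.462, -0.427], [0.356, -0.418], [0.359, -0.2]]
```

Call:
{"method": "play_rows", "body": {
  "steps": [
    [[-0.026,-0.0285,0,0,0,0,0],[-0.026,-0.0285,0,0,0,0,0],[0,0,0.03,0,0,0,0],[0,0,0.04,0,0,0,0],[0,0,0.04,0,0,0,0],[0,0,0.04,0,0,0,0],[0,0,0.03,0,0,0,0],[0,0,0,0,0,0,0],[0,0,0,0,0,0,0],[0,0,0,0,0,0,0]]
  ]
}}

```text
time_s: 49.35
tool_pos: [0.4123, -0.346, 0.0397]
tool_rot: [179.9, 0.1, 87.8]
force: [-0.3, -0.2, 0.0]
grip_width: 0.0257
grasp_force: 40.0
```

Call:
{"method": "play_rows", "body": {
  "steps": [
    [[0,0,0.01,0,0,0,0],[0,0,0.007,0,0,0,0],[0,0,0.004,0,0,0,0],[0,0,0.003,0,0,0,0],[0,0,0,0,0,0,0],[0,0,0,0,0,0,0]]
  ]
}}

```text
time_s: 49.95
tool_pos: [0.4109, -0.3448, 0.0138]
tool_rot: [-180.0, 0.1, 87.9]
force: [-0.1, 1.1, -0.9]
grip_width: 0.0253
grasp_force: 40.0
```

Call:
{"method": "play_rows", "body": {
  "steps": [
    [[0,0,0.002,0,0,0,0],[0,0,0,0,0,0,0],[0,0,0,0,0,0,0.045],[0,0,0,0,0,0,0.045],[0,0,0,0,0,0,0.045],[0,0,0,0,0,0,0.045],[0,0,-0.02,0,0,0,0.045],[0,0,-0.04,0,0,0,0.045],[0,0,-0.04,0,0,0,0.045],[0,0,-0.04,0,0,0,0.045],[0.04,0.02,0,0,0,0,0.045],[0.04,0.02,0,0,0,0,0.045]]
  ]
}}

```text
time_s: 51.15
tool_pos: [0.4547, -0.2669, 0.1536]
tool_rot: [179.8, 0.1, 87.7]
force: [0.9, 0.2, -0.7]
grip_width: 0.0449
grasp_force: 0.0
```

Call:
{"method": "play_rows", "body": {
  "steps": [
    [[0.045,0.01,0,0,0,0,0.045],[0.045,0.01,0,0,0,0,0.045],[0.045,0.01,0,0,0,0,0.045],[0.045,0.01,0,0,0,0,0.045],[0.045,0,0,0,0,0,0.045],[0,0,0,0,0,0,0.045],[0,0,0,0,0,0,0.045]]
  ]
}}

```text
time_s: 51.85
tool_pos: [0.5021, -0.0418, 0.1514]
tool_rot: [-180.0, 0.1, 88.1]
force: [-0.4, -0.4, -0.1]
grip_width: 0.0449
grasp_force: 0.0
```

Run:
```python
from h import *
f,K,V=cam('scene'); g,_,_=cam('top')
im=np.zeros((600,800,3),np.uint8)
im[:,:400]=cv2.resize(f[200:384,250:373,::-1],(400,600),interpolation=cv2.INTER_CUBIC)
im[:,400:]=cv2.resize(g[100:268,285:397,::-1],(400,600),interpolation=cv2.INTER_CUBIC)
cv2.imwrite('pics/end.png',im)
```

```text
(no output)
```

View pics/end.png

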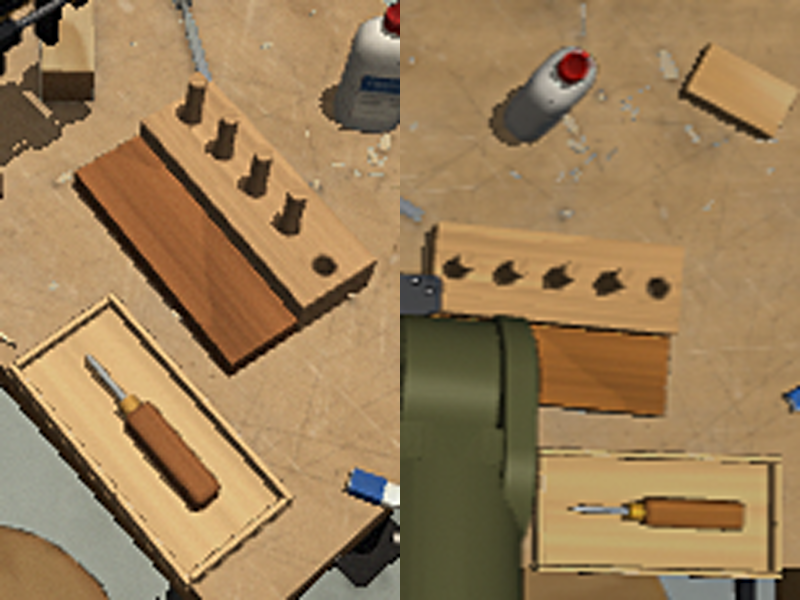

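The picture shows all four pegs home in the rail and the awl flat in the tray, its handle at (695,514) with the tray centre at about (657,514). The arm is clear, so I'll hand in.

```bash
python3 -c "
from cell import sign_off; print(sign_off())"
```

```text
the job is handed in; nothing more can be done
None
```

I handed the job in at about 52 s: all four pegs are home in the rail, the awl's point was run along the seam from left to right, and the awl lies in the tray; the sign-off gave no verdict.

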